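# Find the badly closed juice bottle and hold its cap up

## Task

One of the three capped juice bottles in the rack was not closed properly: press down on the caps one after another with the fingertips until you find the one that gives, and keep it pushed fully down for a moment. Then take that cap, lift it straight off and finish while still holding it, level and still, roughly a hand's width (about 80 mm) above its own bottle. Leave the other two caps on and do not disturb the bowl, the jug or the empty bottle.

Things in the scene. Friction and masses are not known exactly. Their poses are not given: they have to be found in the camera images.
- rack: steel bottle rack fixed to the table, 100 (x) by 330 (y) mm, 35 mm high; origin: centre of its underside, on the table; y runs along the row. Three juice bottles, 58 mm in diameter, stand clamped in it at y = +100, 0, -100 mm; cap tops 158 mm above the table; 8 mm of bare neck below each cap. Nothing of it moves.
- cap_left: black ribbed cap on the left bottle (left = +y of the rack), 40 mm diameter, 24 mm high, 25 g; origin: centre of its underside, z up; top face 24 mm above. All look alike. Tight: rigid, cannot be pulled off. Loose (one): sinks up to 6 mm on a springy seal (gives from 2 N, fully down at 4.5 N), springs back, lifts straight off unturned. Grip across the diameter from above.
- seat_left (a point): where the underside centre of the left cap is when it sits on its bottle untouched (134 mm above the table, on the bottle's axis; axes as the rack's); does not move.
- cap_middle: black ribbed cap on the middle bottle (left = +y of the rack), 40 mm diameter, 24 mm high, 25 g; origin: centre of its underside, z up; top face 24 mm above. All look alike. Tight: rigid, cannot be pulled off. Loose (one): sinks up to 6 mm on a springy seal (gives from 2 N, fully down at 4.5 N), springs back, lifts straight off unturned. Grip across the diameter from above.
- seat_middle (a point): where the underside centre of the middle cap is when it sits on its bottle untouched (134 mm above the table, on the bottle's axis; axes as the rack's); does not move.
- cap_right: black ribbed cap on the right bottle (left = +y of the rack), 40 mm diameter, 24 mm high, 25 g; origin: centre of its underside, z up; top face 24 mm above. All look alike. Tight: rigid, cannot be pulled off. Loose (one): sinks up to 6 mm on a springy seal (gives from 2 N, fully down at 4.5 N), springs back, lifts straight off unturned. Grip across the diameter from above.
- seat_right (a point): where the underside centre of the right cap is when it sits on its bottle untouched (134 mm above the table, on the bottle's axis; axes as the rack's); does not move.
- cap_bowl: bystander: red bowl of spare caps, 140 mm wide at the rim, 55 mm high; origin: centre of its underside. Beyond the rack.
- jug: bystander: steel jug, 95 mm diameter, 120 mm high, handle on its +y side reaching 82 mm from the axis; origin: centre of its underside. Left of the rack.
- empty_bottle: bystander: clear empty bottle without cap, 56 mm diameter, 135 mm high; origin: centre of its underside. Right of the rack.
Mind the look-alikes: they are no part of the job. Leave any yellow look-alike of the cap_right alone.

How it is judged (in metres and radians):
On the way:
1. the loose cap has been found: the fingers press it at least 3 mm down on its bottle for 0.15 s (((z of cap_left in the frame of seat_left below -0.003 m and contact force between cap_left and the fingers above 0.5 N) or (z of cap_middle in the frame of seat_middle below -0.003 m and contact force between cap_middle and the fingers above 0.5 N) or (z of cap_right in the frame of seat_right below -0.003 m and contact force between cap_right and the fingers above 0.5 N))), for 0.15 s.
At the end, for the whole second after the job is handed in: the loose cap is held in the fingers (over 1 N), still, 40 to 150 mm above where it sat, within 30 mm sideways of its own bottle's axis and within 20 degrees of level; the other two caps still sit on their bottles (less than 6 mm up, 8 mm sideways) (((z of cap_left in the frame of seat_left between 0.04 and 0.15 m and horizontal distance between cap_left and seat_left below 0.03 m and angle between cap_left's own z axis and vertical below 0.35 rad and linear speed of cap_left below 0.03 m/s and contact force between cap_left and the fingers above 1 N and z of cap_middle in the frame of seat_middle below 0.006 m and horizontal distance between cap_middle and seat_middle below 0.008 m and z of cap_right in the frame of seat_right below 0.006 m and horizontal distance between cap_right and seat_right below 0.008 m) or (z of cap_middle in the frame of seat_middle between 0.04 and 0.15 m and horizontal distance between cap_middle and seat_middle below 0.03 m and angle between cap_middle's own z axis and vertical below 0.35 rad and linear speed of cap_middle below 0.03 m/s and contact force between cap_middle and the fingers above 1 N and z of cap_left in the frame of seat_left below 0.006 m and horizontal distance between cap_left and seat_left below 0.008 m and z of cap_right in the frame of seat_right below 0.006 m and horizontal distance between cap_right and seat_right below 0.008 m) or (z of cap_right in the frame of seat_right between 0.04 and 0.15 m and horizontal distance between cap_right and seat_right below 0.03 m and angle between cap_right's own z axis and vertical below 0.35 rad and linear speed of cap_right below 0.03 m/s and contact force between cap_right and the fingers above 1 N and z of cap_left in the frame of seat_left below 0.006 m and horizontal distance between cap_left and seat_left below 0.008 m and z of cap_middle in the frame of seat_middle below 0.006 m and horizontal distance between cap_middle and seat_middle below 0.008 m))); the arm keeps its last pose, push and grip.
It fails at once if the red bowl of spare caps is shifted by more than 30 mm or tipped (distance of cap_bowl from where it was at the start of the episode above 0.03 m or angle between cap_bowl's own z axis and vertical above 0.3 rad).
It fails at once if the steel jug is shifted by more than 30 mm or tipped (distance of jug from where it was at the start of the episode above 0.03 m or angle between jug's own z axis and vertical above 0.3 rad).
It fails at once if the empty bottle is shifted by more than 30 mm or tipped (distance of empty_bottle from where it was at the start of the episode above 0.03 m or angle between empty_bottle's own z axis and vertical above 0.3 rad).
It also fails if it takes over 38 s, if anything falls off the work surface, if the arm or the gripper's body presses on something with over 40 N, if the wrist force passes 120 N, or if a joint passes its speed limit or range.

## Robot

A 6-joint arm with a two-finger parallel gripper is mounted at the origin on the work surface. World frame = base frame: x ahead of the robot, y to its left, z up, the work surface at z = 0. Lengths are in mm, angles in rad, forces in N, time in s.
With the tool pointing down it reaches from about 350 to 975 mm from the base axis. Payload 7.1 kg.
Tool frame: the origin (TCP) lies on the centre line of the jaws, within the pads' length; the fingertips stand 17 mm ahead of it and the grasp point (between the pads) lies 2 mm behind it (tip_extent is the distance from the TCP to the fingertips, in mm); z points along the fingers, y is the line along which they close (so a half turn about z gives the same grasp; the last joint's range is limited). The gripper opens to 88 mm and grips with 3 to 60 N. Pads are 20 mm wide; open, the fingers measure 115 mm over their backs; the gripper's body (75 mm by 178 mm) begins 61 mm behind the grasp point.
Start: joints at [1.141, 0.423, 1.63, -0, 1.089, -0.019], TCP at [249.557, 572.998, 239.675] pointing down, gripper open.
Joint ranges: [-3, 3], [-0.9, 2.11], [0.09, 2.58], [-1.31, 4.45], [0.11, 2.69], [-2.54, 2.54]. Speed limits (rad/s): [2.39, 2.39, 3.01, 3.14, 3.14, 3.14].

## Interface

Orientations are given as a rotation vector (axis times angle).
In Python, from workcell import get_obs, get_image, camera_model, close_job, look_for, outline_of, pinpoint, tip_extent gives the robot as it stands.
- The arm moves only by the shell command python3 -m jog 'ROWS'. ROWS is text: rows parted by semicolons, each of 7 numbers parted by spaces: the shift along the tool's x, y, z as a fraction of full scale, then the turn, a rotation vector about the tool's x, y, z as a fraction of full scale, then the closure, from -1 (fully open) to 1 (shut). A call has 1 to 8 rows; each row is the pose to reach, as a shift and turn from the pose commanded when the call began, along the tool's axes at that moment; what a row does not reach only later rows make up. Full scale, the value 1, is 0.2 m for a shift and 30 degrees for a turn. A row lasts 1/10 s, in which the tool goes at most 50 mm and 8.59 degrees, less where a joint would pass 70% of its speed; a pose out of reach is approached as far as the arm can. A call with a number of a shift or a turn outside -1 to 1 is refused whole. A call with a gripper value outside its range is refused whole. The fingers move at their own pace and stop on an object; the grip force is fixed at half the most. Time passes only in rows, so rows that repeat a pose let the fingers close. It gives the time, the measured TCP pose, the force, the opening and the grip force at its end, in the units of the state.
- get_obs(): the state, without advancing time (a new reading comes with each control period).
- get_image(name): name is "side" or "top" or "wrist"; returns the picture (420x560x3 uint8, red, green, blue); there is no depth.
- camera_model(name): a dict with "fx", "fy", "cx", "cy" (pixels), "origin" and "orientation" of the camera in the world; the wrist camera has in their place "tool_from_camera" (4x4, takes a point from camera to tool coordinates, whose origin is the TCP and whose axes are the flange's). Camera axes: x right, y down, z forward; pixel columns grow to the right and rows downward; lengths in mm; the calibration is good to about 2 mm. A picture is of the moment at which its call begins: read the wrist's pose just before it. camera_model takes no time and is no camera call.
- close_job(): hands the job in; it is judged then, once.
Trained networks look in the newest picture that a camera, given by its name, has taken for a name from the list of things; names that differ only in an ending like _2 or _b are one class to them, and where a whole thing is asked for, a point or a joint stands for the part that bears it (a point fixed in the world has none). Each returns a list of dicts, best first, with "confidence" (0 to 1); they miss things now and then, are a little off and sometimes report something else, mostly with a low value. They report only what shows in the picture. A call takes as long as a camera call. They do not tell look-alikes from the thing itself.
- look_for(target, camera): "xyz" ([x, y, z] in mm, in the coordinates of the camera as it stood for that picture, good to about 4 mm: the middle of the surface that is visible of it).
- outline_of(target, camera): "mask" (420x560 bool, what is visible of it).
- pinpoint(target, camera): "xyz" ([x, y, z] in mm, in the coordinates of the camera as it stood for that picture, good to about 4 mm: a listed point, or the origin of a listed thing).
The state is a dict: "t": time; "qpos": joint angles; "qvel": joint speeds; "joint_torque": joint torques, N m; "ee_pos": TCP position; "orientation": TCP orientation; "ft_force": force on the tool from outside, world axes, zero at the start; "moment": the same for the moment, N m; "width": finger opening in mm; "grasp_force": force on a finger pad.
Only numpy, scipy, OpenCV 4.12 (cv2) and the standard library are available. Lean on these libraries where they do the work, as an engineer would, in place of code of your own. Each camera call takes 0.05 s, during which the arm holds its last target. There are 200 camera calls.

## Working session

There is one attempt and no reset: what is moved stays moved. The work goes in short steps, Python scripts to look and compute and a shell command to move; the robot and the scene stay as the last step left them, time stands still between calls to the robot, and variables do not carry over. Pictures are saved under pics/ and viewed, at most 10 in all, crops included, and the job is handed in when it is done.

```bash
mkdir -p pics; cat > h.py <<'E'
import numpy as np, cv2
from scipy.spatial.transform import Rotation as R
from workcell import *
def cam(name):
    m=camera_model(name)
    if 'tool_from_camera' in m:
        o=get_obs(); T=np.eye(4); T[:3,:3]=R.from_rotvec(o['orientation']).as_matrix(); T[:3,3]=o['ee_pos']
        return T@np.array(m['tool_from_camera'])
    T=np.eye(4); q=np.array(m['orientation'])
    T[:3,:3]=q if q.shape==(3,3) else R.from_rotvec(q).as_matrix(); T[:3,3]=m['origin']; return T
def w(T,p): return np.round(T[:3,:3]@np.array(p)+T[:3,3],1)
E
python3 - <<'E'
from h import *
o=get_obs(); print({k:np.round(v,3) for k,v in o.items()}, tip_extent if not callable(tip_extent) else tip_extent())
ims=[]
for c in ['top','side']:
    T=cam(c); im=get_image(c); ims.append(im); print(c,camera_model(c))
    cv2.imwrite(f'pics/{c}0.png',im[:,:,::-1])
    for n in ['cap_left','cap_middle','cap_right','rack','seat_left','seat_middle','seat_right','jug','empty_bottle','cap_bowl']:
        print(c,n,[(w(T,d['xyz']),round(d['confidence'],2)) for d in pinpoint(n,c)][:4])
E
```

```text
{'t': np.float64(0.0), 'qpos': array([ 1.141,  0.424,  1.631, -0.   ,  1.089, -0.019]), 'qvel': array([-0.   ,  0.   , -0.001, -0.001,  0.   , -0.001]), 'joint_torque': array([ 1.0000e-03, -5.4461e+01, -2.7367e+01,  6.4000e-02,  2.3000e-02,
       -0.0000e+00]), 'ee_pos': array([249.341, 572.508, 238.896]), 'orientation': array([-6.410e-01, -3.075e+00,  2.000e-03]), 'ft_force': array([-0.85 , -0.892, -0.81 ]), 'moment': array([-0.033, -0.006,  0.009]), 'grasp_force': np.float64(0.0), 'width': np.float64(87.938)} 17.0
top {'fx': 509.22952916578834, 'fy': 509.22952916578834, 'cx': 277.7381911842773, 'cy': 214.8845255960752, 'origin': array([ 381.36013603,   65.22506425, 1117.49466611]), 'orientation': array([-2.11141907,  2.16881849, -0.19675814])}
top cap_left [(array([544. , 136.8, 133.8]), 0.59)]
top cap_middle [(array([506.3,  42.1, 135.5]), 0.7)]
top cap_right [(array([480.2, -49.4, 132.3]), 0.89), (array([355.8,  -6.3,   0.4]), 0.71)]
top rack [(array([5.098e+02, 4.450e+01, 2.000e-01]), 0.75), (array([479.5, -50.5, 131.2]), 0.18)]
top seat_left [(array([540.8, 140.6, 130.7]), 0.9
[... 394 characters left out ...]
190.9514842 , -767.24186412,  866.44590443]), 'orientation': array([-2.24113488,  0.45903925, -0.21607374])}
side cap_left [(array([540.8, 135.7, 133.4]), 0.61)]
side cap_middle [(array([509.6,  40.3, 133.3]), 0.78)]
side cap_right [(array([356.5,  -1.1,   0.9]), 0.79), (array([483.4, -53. , 132.5]), 0.62)]
side rack [(array([505.9,  42.1,  -0.8]), 0.89)]
side seat_left []
side seat_middle [(array([509.3,  43.3, 132.5]), 0.94)]
side seat_right [(array([505.8,  44.4,   4.7]), 0.44), (array([480.7, -51.8, 135.1]), 0.35)]
side jug [(array([631.1, 313. ,  -5.3]), 0.94)]
side empty_bottle [(array([ 427.7, -227.3,   -0.9]), 0.84)]
side cap_bowl [(array([ 6.705e+02, -3.530e+01,  2.000e-01]), 0.74)]
```

View pics/top0.png

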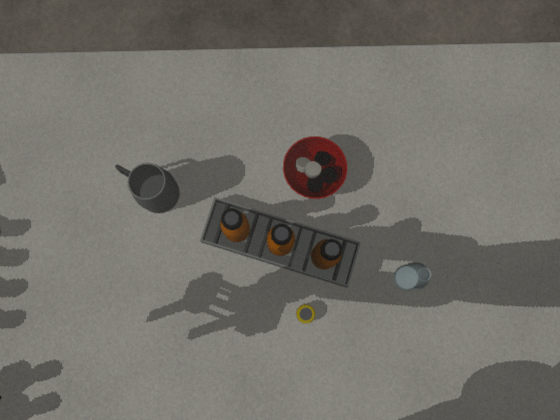

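```bash
cat > go.py <<'E'
from h import *
import sys
o=get_obs(); Rm=R.from_rotvec(o['orientation']).as_matrix()
t=np.array([float(a) for a in sys.argv[1:4]])
print('frac',np.round(Rm.T@(t-o['ee_pos'])/200,4),'yaw y-axis deg from +y',np.degrees(np.arctan2(-Rm[0,1],Rm[1,1])))
E
python3 go.py 541 137.6 239
```

```text
frac [-2.2053 -1.414   0.0035] yaw y-axis deg from +y -23.535023591958865
```

The picture shows the three black caps at (232,215), (281,234) and (331,249), and the yellow look-alike at (305,313). This agrees with the network fixes.

```bash
python3 -m jog '-0.2 -0.13 0 0 0 0 1; -0.4 -0.26 0 0 0 0 1; -0.6 -0.38 0 0 0 0 1; -0.735 -0.471 0 0 0 0 1'
python3 -m jog '-0.2 -0.13 0 0 0 0 1; -0.4 -0.26 0 0 0 0 1; -0.6 -0.38 0 0 0 0 1; -0.735 -0.471 0 0 0 0 1'
python3 -m jog '-0.2 -0.13 0 0 0 0 1; -0.4 -0.26 0 0 0 0 1; -0.6 -0.38 0 0 0 0 1; -0.735 -0.471 0 0 0 0 1; -0.735 -0.471 0 0 0 0 1; -0.735 -0.471 0 0 0 0 1'
python3 go.py 541 137.6 182
```

```text
t: 1.5
ee_pos: [347.8, 425.8, 239.7]
orientation: [0.642, 3.075, -0.0]
ft_force: [-0.5, -0.1, 0.2]
width: 59.7
grasp_force: 0.0
t: 1.9
ee_pos: [445.2, 280.7, 239.9]
orientation: [0.642, 3.075, 0.0]
ft_force: [-0.3, -0.2, -0.6]
width: 27.7
grasp_force: 0.0
t: 2.5
ee_pos: [541.0, 137.3, 239.5]
orientation: [-0.644, -3.074, -0.0]
ft_force: [0.4, 0.2, -0.3]
width: 0.9
grasp_force: 0.0
frac [0.0004 0.0013 0.2877] yaw y-axis deg from +y -23.647336090564337
```

```bash
python3 - <<'E'
from h import *
T=cam('wrist'); im=get_image('wrist'); cv2.imwrite('pics/w0.png',im[:,:,::-1])
for n in ['cap_left','cap_middle','seat_left']:
    print(n,[(w(T,d['xyz']),round(d['confidence'],2)) for d in pinpoint(n,'wrist')][:4])
E
python3 -m jog '0 0 0.15 0 0 0 1; 0 0 0.28 0 0 0 1; 0 0 0.29 0 0 0 1;0 0 0.29 0 0 0 1'
python3 -m jog '0 0 0.02 0 0 0 1; 0 0 0.035 0 0 0 1; 0 0 0.035 0 0 0 1; 0 0 0.035 0 0 0 1'
```

```text
cap_left []
cap_middle [(array([511.1,  48.6, 134.2]), 0.83)]
seat_left []
t: 3.1
ee_pos: [540.5, 138.5, 181.6]
orientation: [-0.639, -3.075, 0.001]
ft_force: [0.5, -0.4, 0.1]
width: 0.1
grasp_force: 0.0
t: 3.5
ee_pos: [541.6, 138.0, 175.4]
orientation: [0.641, 3.074, 0.001]
ft_force: [0.2, 1.3, 3.3]
width: 0.4
grasp_force: 1.3
```

Contact. Pressing in small steps.

```bash
python3 -m jog '0 0 0.01 0 0 0 1; 0 0 0.01 0 0 0 1; 0 0 0.01 0 0 0 1'
python3 -m jog '0 0 0.01 0 0 0 1; 0 0 0.01 0 0 0 1; 0 0 0.01 0 0 0 1'
```

```text
t: 3.8
ee_pos: [541.6, 138.0, 175.2]
orientation: [0.641, 3.074, 0.002]
ft_force: [-7.3, 0.4, 20.8]
width: 0.4
grasp_force: 10.2
t: 4.1
ee_pos: [541.7, 138.0, 175.1]
orientation: [0.641, 3.073, 0.002]
ft_force: [-12.3, -1.7, 37.9]
width: 0.6
grasp_force: 18.8
```

The left cap is rigid, so I'm going to the middle one.

```bash
python3 -m jog '0 0 -0.1 0 0 0 1; 0 0 -0.13 0 0 0 1; 0 0 -0.13 0 0 0 1;0 0 -0.13 0 0 0 1'; python3 go.py 509.5 42.5 182
```

```text
t: 4.5
ee_pos: [540.7, 137.6, 196.1]
orientation: [-0.641, -3.075, 0.001]
ft_force: [-0.1, 0.1, -0.0]
width: 0.3
grasp_force: 0.0
frac [-0.047  -0.4984  0.0705] yaw y-axis deg from +y -23.540353941368522
```

```bash
python3 -m jog '-0.02 -0.2 0 0 0 0 1; -0.04 -0.4 0 0 0 0 1; -0.047 -0.498 0.02 0 0 0 1; -0.047 -0.498 0.07 0 0 0 1; -0.047 -0.498 0.085 0 0 0 1; -0.047 -0.498 0.1 0 0 0 1; -0.047 -0.498 0.105 0 0 0 1; -0.047 -0.498 0.105 0 0 0 1'
python3 -m jog '0 0 0.01 0 0 0 1; 0 0 0.01 0 0 0 1; 0 0 0.01 0 0 0 1'
python3 -m jog '0 0 0.01 0 0 0 1; 0 0 0.01 0 0 0 1; 0 0 0.01 0 0 0 1'
```

```text
t: 5.3
ee_pos: [509.9, 43.5, 175.5]
orientation: [-0.639, -3.075, 0.0]
ft_force: [0.0, -0.0, -0.2]
width: 0.2
grasp_force: 0.0
t: 5.6
ee_pos: [510.2, 43.1, 173.9]
orientation: [0.64, 3.075, 0.001]
ft_force: [0.6, 1.4, 2.0]
width: 0.7
grasp_force: 1.0
t: 5.9
ee_pos: [510.2, 42.8, 171.9]
orientation: [0.641, 3.075, 0.0]
ft_force: [0.5, 1.7, 3.2]
width: 0.6
grasp_force: 1.4
```

The middle cap gives, so I'll push it fully down and hold.

```bash
python3 -m jog '0 0 0.01 0 0 0 1; 0 0 0.02 0 0 0 1; 0 0 0.02 0 0 0 1; 0 0 0.02 0 0 0 1; 0 0 0.02 0 0 0 1; 0 0 0.02 0 0 0 1'
python3 -c "
from h import *
print(get_obs()['ee_pos'])"
python3 -m jog '0 0 0 0 0 0 1; 0 0 0 0 0 0 1; 0 0 0 0 0 0 1; 0 0 0 0 0 0 1'
```

```text
t: 6.5
ee_pos: [510.3, 42.8, 169.1]
orientation: [0.641, 3.074, 0.001]
ft_force: [-3.7, 1.8, 17.3]
width: 0.2
grasp_force: 9.1
[510.27456627  42.77871239 169.07481633]
t: 6.9
ee_pos: [510.3, 42.8, 169.1]
orientation: [0.641, 3.074, 0.001]
ft_force: [-3.3, 2.6, 17.6]
width: 0.6
grasp_force: 9.1
```

```bash
python3 -m jog '0 0 -0.1 0 0 0 1; 0 0 -0.15 0 0 0 -1; 0 0 -0.15 0 0 0 -1; 0 0 -0.15 0 0 0 -1; 0 0 -0.15 0 0 0 -1; 0 0 -0.15 0 0 0 -1; 0 0 -0.15 0 0 0 -1; 0 0 -0.15 0 0 0 -1'
python3 -m jog '0 0 0 0 0 0 -1; 0 0 0 0 0 0 -1;0 0 0 0 0 0 -1; 0 0 0 0 0 0 -1;0 0 0 0 0 0 -1; 0 0 0 0 0 0 -1'
python3 - <<'E'
from h import *
for c in ['top','wrist','side']:
    T=cam(c); im=get_image(c); cv2.imwrite(f'pics/{c}1.png',im[:,:,::-1])
    for n in ['cap_middle','seat_middle','cap_right']:
        print(c,n,[(w(T,d['xyz']),round(d['confidence'],2)) for d in pinpoint(n,c)][:4])
E
python3 go.py 509.5 43 148
```

```text
t: 7.7
ee_pos: [509.7, 42.7, 197.4]
orientation: [-0.641, -3.075, 0.0]
ft_force: [0.4, -0.4, -1.1]
width: 52.5
grasp_force: 0.0
t: 8.3
ee_pos: [509.9, 42.7, 197.7]
orientation: [0.641, 3.075, 0.0]
ft_force: [-0.5, -0.1, 0.2]
width: 87.4
grasp_force: 0.0
top cap_middle [(array([666. , -35.2,   2.1]), 0.6), (array([ 425.1, -228.7,   -6.4]), 0.6), (array([504.2,  39.8, 135.5]), 0.41)]
top seat_middle []
top cap_right []
wrist cap_middle [(array([510. ,  47.5, 133.3]), 0.62)]
wrist seat_middle []
wrist cap_right [(array([ 3.556e+02, -6.500e+00,  2.000e-01]), 0.83), (array([480.2, -47.2, 134.7]), 0.6)]
side cap_middle [(array([509.8,  39.1, 135.2]), 0.64)]
side seat_middle [(array([511.4,  43.5, 132.5]), 0.73)]
side cap_right [(array([354.8,  -3.5,   3.3]), 0.72), (array([482.2, -52.7, 134.5]), 0.55)]
frac [0.0021 0.0005 0.2483] yaw y-axis deg from +y -23.539162770574265
```

View pics/wrist1.png

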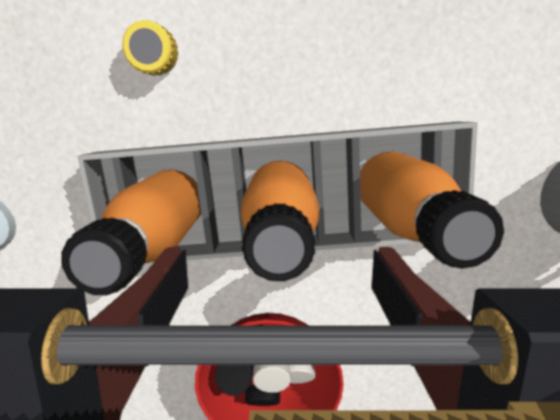

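The middle cap (top face at 278,248) sits centred between the open fingertips (columns 187 and 375), and both neighbours are clear. Descending.

```bash
python3 -m jog '0 0 0.08 0 0 0 -1; 0 0 0.16 0 0 0 -1; 0 0 0.22 0 0 0 -1; 0 0 0.248 0 0 0 -1; 0 0 0.248 0 0 0 -1; 0 0 0.248 0 0 0 -1'
python3 -m jog '0 0 0 0 0 0 1; 0 0 0 0 0 0 1;0 0 0 0 0 0 1; 0 0 0 0 0 0 1;0 0 0 0 0 0 1; 0 0 0 0 0 0 1;0 0 0 0 0 0 1; 0 0 0 0 0 0 1'
python3 -m jog '0 0 0 0 0 0 1; 0 0 0 0 0 0 1;0 0 0 0 0 0 1; 0 0 0 0 0 0 1'
```

```text
t: 9.5
ee_pos: [510.2, 42.7, 148.3]
orientation: [0.641, 3.075, 0.0]
ft_force: [-0.3, -0.2, 0.1]
width: 87.9
grasp_force: 0.0
t: 10.3
ee_pos: [509.9, 42.7, 148.1]
orientation: [-0.641, -3.076, 0.0]
ft_force: [0.1, 0.3, -0.2]
width: 40.1
grasp_force: 30.0
t: 10.7
ee_pos: [509.9, 42.7, 148.1]
orientation: [0.641, 3.075, 0.0]
ft_force: [-0.7, -0.5, 1.6]
width: 40.1
grasp_force: 30.0
```

Gripped at 40.1 mm with 30 N. Lifting 80 mm straight up.

```bash
python3 -m jog '0 0 -0.03 0 0 0 1; 0 0 -0.08 0 0 0 1; 0 0 -0.16 0 0 0 1; 0 0 -0.24 0 0 0 1; 0 0 -0.32 0 0 0 1; 0 0 -0.38 0 0 0 1; 0 0 -0.4 0 0 0 1; 0 0 -0.4 0 0 0 1'
python3 -m jog '0 0 0 0 0 0 1; 0 0 0 0 0 0 1;0 0 0 0 0 0 1; 0 0 0 0 0 0 1;0 0 0 0 0 0 1'
python3 - <<'E'
from h import *
im=get_image('side'); cv2.imwrite('pics/side2.png',im[:,:,::-1])
T=cam('side')
for n in ['cap_middle','cap_left','cap_right']: print(n,[(w(T,d['xyz']),round(d['confidence'],2)) for d in pinpoint(n,'side')][:4])
E
```

```text
t: 11.5
ee_pos: [510.1, 42.8, 228.8]
orientation: [0.64, 3.074, 0.001]
ft_force: [-1.0, -0.4, 0.5]
width: 40.7
grasp_force: 30.0
t: 12.0
ee_pos: [509.8, 42.7, 227.8]
orientation: [-0.641, -3.075, 0.0]
ft_force: [-0.4, -0.4, 0.2]
width: 40.1
grasp_force: 30.0
cap_middle [(array([510.3,  42.5, 215.9]), 0.46)]
cap_left [(array([510.9,  45.6, 132.8]), 0.3)]
cap_right [(array([482.5, -52.5, 133.6]), 0.62), (array([352.1,  -3.1,   0.9]), 0.52)]
```

View pics/side2.png

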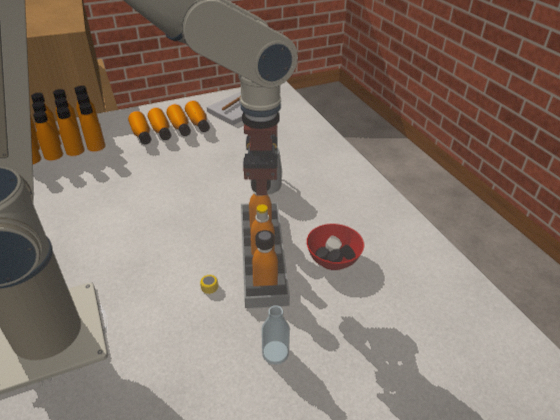

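The picture shows the middle bottle open, with its bare neck at (262,210). Its cap is held in the fingers at about (262,185), the right cap is in place at (265,240), and the bowl and empty bottle are undisturbed.

```bash
python3 -c "
from workcell import close_job
print(close_job())"
```

```text
the job is handed in; nothing more can be done
None
```

The loose cap was the middle one: I pressed it fully down, lifted it straight off and handed in with it held about 80 mm above its bottle; the left cap was rigid, I never needed to press the right one, and the verdict was not shown.

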